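# Make the grinder safe and reset its tripped breaker

## Robot

A 7-joint arm with a two-finger parallel gripper is mounted at the origin on a cart in front of the work surface, level with it; the furniture and walls round the work are solid. World frame = base frame: x ahead of the robot, y to its left, z up, the work surface at z = 0. Lengths are in m, angles in rad, forces in N, time in s.
With the tool pointing down it reaches from about 0.35 to 0.9 m from the base axis. Payload 8.1 kg.
Tool frame: the origin (TCP) lies at the very end of the fingers, on their centre line; the grasp point (between the pads) lies 19 mm behind it (arm.tcp_to_grasp is the z of the grasp point in the tool frame, in m); z points along the fingers, y is the line along which they close (so a half turn about z gives the same grasp; the last joint's range is limited). The gripper opens to 92 mm and grips with 3 to 60 N. Pads are 19 mm wide; open, the fingers measure 130 mm over their backs; the gripper's body (75 mm by 190 mm) begins 47 mm behind the grasp point.
Start: joints at [-1.444, 0.434, 0.025, 1.573, -0.012, 1.134, -0.075], TCP at [0.142, 0.609, 0.227] pointing down, gripper open.
Joint ranges: [-2.62, 2.62], [-0.44, 2.09], [-1.27, 1.32], [0.08, 2.57], [-1.32, 4.46], [0.12, 2], [-2.74, 2.74]. Speed limits (rad/s): [2.22, 2.22, 3.01, 3.01, 3.14, 3.14, 3.14].

## Interface

Orientations are given as a rotation vector (axis times angle).
In Python, from cell import readout, vision, sign_off, arm gives the robot as it stands. The module is installed in compiled form; this text tells all that it offers.
- The arm moves only by the shell command python3 -m creep 'ROWS' [FORCE]. ROWS is JSON, a list of rows, each a list of 5 numbers: the shift along the tool's x, y, z in units of 4 cm (1.0 is 4 cm), then the turn about the tool's z in units of 4 degrees (1.0 is 4 degrees), then the opening, from 0 (shut) to 1 (fully open). A call has 1 to 12 rows; each row shifts and turns the commanded pose from where the row before left it, along the tool's axes as they then stand; what a row does not reach is not made up. A row lasts 1/8 s, in which the tool goes at most 62.5 mm and 10.7 degrees, less where a joint would pass 70% of its speed; a pose out of reach is approached as far as the arm can. A call with a number of a shift or a turn outside -1 to 1 is refused whole. A call with a gripper value outside its range is refused whole. The fingers move at their own pace and stop on an object; FORCE is the grip in N (left out, the last holds). Time passes only in rows, so rows that do not move let the fingers close. It gives the time, the measured TCP pose, the force, the opening and the grip force at its end, in the units of the state.
- readout.observe(): the state, without advancing time (a new reading comes with each control period).
- vision.get_image(name): name is "scene" or "side" or "wrist"; returns a dict with "pixels" (480x640x3 uint8, blue, green, red), "z_map" (480x640 float32, m along the optical axis (not along the pixel's ray), 0 where there is no reading), "camera_matrix" (3x3 intrinsics, pixels), "position" and "rotation" of the camera in the world. Camera axes: x right, y up, looking along -z (the intrinsics and any distortion apply to the point x, -y, -z); pixel columns grow to the right and rows downward; lengths in m; the calibration is good to about 2 mm. A picture is of the moment at which its call begins.
- sign_off(): hands the job in; it is judged then, once.
The state is a dict: "clock": time; "joints": joint angles; "dq": joint speeds; "joint_efforts": joint torques, N m; "position": TCP position; "ee_rot": TCP orientation; "force": force on the tool from outside, world axes, zero at the start; "ft_torque": the same for the moment, N m; "width": opening from 0.0 (shut) to 1.0 (fully open); "gripper_force": force on a finger pad.
Only numpy, scipy, OpenCV 4.12 (cv2) and the standard library are available. Lean on these libraries where they do the work, as an engineer would, in place of code of your own. Each camera call takes 0.05 s, during which the arm holds its last target. There are 200 camera calls.

## Task

The breaker tripped while the bench grinder was running. First press the red stop button on the grinder's grey switch box fully in, so that the grinder cannot start by itself; then, on the yellow power box, push the tripped breaker's lever (the one standing in the middle, with the orange flag showing) fully over to OFF, the socket side, and after that fully over to ON, away from the sockets, and take the hand away. Nothing needs gripping: just press and push with the closed fingertips, and leave the other two breakers and everything lying about as they are.

Things in the scene. Friction and masses are not known exactly. Their poses are not given: they have to be found in the camera images.
- switch_box: Grey metal switch box screwed to the bench in front of the grinder, 72 mm (x) by 108 mm (y) by 100 mm high; origin at the centre of its underside, z up. Red stop button at its +y side, green start button at its -y side, 46 mm apart; steel conduit at its +x side. It cannot move.
- stop_top (a point): Centre of the top of the red mushroom stop button, 36 mm across, which stands 22 mm above the box (122 mm above the bench) when out and 15 mm when in. It is pressed straight down.
- stop_button (a joint): Red stop button's travel in m: 0 out (as it is now), 0.007 fully in. About 3 to 4 N moves it, 7 mm down is a hard stop. It stays where it is left: a bar inside joins it to the green button, which rises as far as the red one sinks.
- start_top (a point): Centre of the top of the green start button, 23 mm across; it is nearly flush with its black collar now and rises 7 mm when the red one is pressed in. Not to be pressed.
- power_box: Yellow box with black rubber ends, fixed, 170 mm (x) by 218 mm (y), top plate at 116 mm. Origin at the centre of its underside, z up; three blue sockets on its -x side. On top, in a row along its y through its middle, three white breakers with black levers, 54 mm apart, in changing order; their fronts are 119.5 mm above the bench, the top round them is flat and lower.
- tripped: The tripped breaker: white front 44 mm (x) by 36 mm (y); origin at the centre of its front face, axes as the power box's. Its lever stands in the middle, and a 6 by 11 mm orange flag shows in the slot on the -x side of its lever.
- tripped_tip (a point): Middle of the outer edge of the tripped breaker's black lever, which is 26 mm wide along the box's y and 8.5 mm thick. The lever turns about the box's y axis, on a pivot 24 mm from this point and 5 mm below the breaker's white front; upright, this point stands 19 mm above the white front.
- tripped_lever (a joint): Lever angle, rad: 0 middle (upright), +0.6 fully ON (leaning to the box's +x, away from the sockets), -0.6 fully OFF (to -x, the socket side). It stays where left; 0.06 N m (4 to 5 N at the lever) moves it; a stop at each end. While the trip latch is set, the lever is blocked at about +0.12; pushing it past about -0.45 resets the latch.
- trip_flag (a joint): Trip latch and orange flag, m: 0 tripped (flag showing), over 0.0066 reset (flag sunk in). It is driven by the lever only.
- circuit_on_tip (a point): Middle of the outer edge of the second breaker's black lever, which is 26 mm wide along the box's y and 8.5 mm thick. The lever turns about the box's y axis, on a pivot 24 mm from this point and 5 mm below the breaker's white front; upright, this point stands 19 mm above the white front.
- circuit_on_lever (a joint): Breaker that is ON and stays so. Lever angle, rad: 0 middle (upright), +0.6 fully ON (leaning to the box's +x, away from the sockets), -0.6 fully OFF (to -x, the socket side). It stays where left; 0.06 N m (4 to 5 N at the lever) moves it; a stop at each end.
- circuit_off_tip (a point): Middle of the outer edge of the third breaker's black lever, which is 26 mm wide along the box's y and 8.5 mm thick. The lever turns about the box's y axis, on a pivot 24 mm from this point and 5 mm below the breaker's white front; upright, this point stands 19 mm above the white front.
- circuit_off_lever (a joint): Breaker of an unused circuit, OFF on purpose, and it stays so. Lever angle, rad: 0 middle (upright), +0.6 fully ON (leaning to the box's +x, away from the sockets), -0.6 fully OFF (to -x, the socket side). It stays where left; 0.06 N m (4 to 5 N at the lever) moves it; a stop at each end.
- grinder: Green bench grinder with two wheels at the back of the bench, 400 mm wide (y), up to 270 mm high; it reaches 120 mm from its origin (centre of its underside) toward the robot. It cannot move.
- screw_jar: Loose glass jar of screws, 58 mm across, 75 mm high; origin under its centre. Leave alone.
- tape_measure: Loose yellow tape measure, 34 x 70 x 62 mm high; origin under its centre. Leave alone.
- wrench_13: Loose wrench lying flat, 173 mm long along its y; origin at its middle. Leave alone.
- glue_white: Loose white glue bottle with an orange nozzle, 38 mm across, 155 mm high; origin under its centre. Leave alone.
- grease_tin: Loose red and white tin, 69 mm across, 50 mm high; origin under its centre. Leave alone.
- driver_yellow: Loose screwdriver with a yellow handle, 204 mm long along its y; origin at its middle. Leave alone.

How it is judged:
On the way, in this order (a step that is already met when the one before it is completed fails the run):
1. the red stop button is fully in while the tripped lever still stands in the middle (value of joint stop_button above 0.0055 m and value of joint tripped_lever between -0.3 and 0.3 rad), for 0.1 s.
2. the tripped breaker's lever is fully over at OFF, its latch reset (value of joint tripped_lever below -0.5 rad and value of joint trip_flag above 0.0066 m and value of joint stop_button above 0.0055 m), for 0.1 s.
3. the tripped breaker's lever is fully over at ON (value of joint tripped_lever above 0.5 rad and value of joint stop_button above 0.0055 m), for 0.1 s.
At the end, for the whole second after the job is handed in: The red button is in by more than 5.5 of its 7 mm, the tripped breaker is reset and its lever leans to ON by more than 0.5 rad, the other two levers are still fully on and fully off (beyond 0.5 rad), and every loose thing is within 20 mm of where it was (all of step 3 and value of joint trip_flag above 0.0066 m and value of joint circuit_on_lever above 0.5 rad and value of joint circuit_off_lever below -0.5 rad and not (distance of any of screw_jar, tape_measure, wrench_13, glue_white, grease_tin, driver_yellow from where it was at the start of the episode above 0.02 m)); the robot touches nothing.
It fails at once if power comes back while the grinder is still switched on (value of joint tripped_lever above 0.3 rad and value of joint stop_button below 0.0055 m).
It fails at once if the breaker that is on is switched (value of joint circuit_on_lever below 0.4 rad).
It fails at once if the breaker that is off on purpose is switched (value of joint circuit_off_lever above -0.4 rad).
It fails at once if a loose thing on the bench is lifted, carried or knocked away by more than 20 mm (distance of any of screw_jar, tape_measure, wrench_13, glue_white, grease_tin, driver_yellow from where it was at the start of the episode above 0.02 m).
It also fails if it takes over 56 s, if anything falls off the work surface, if the arm or the gripper's body presses on something with over 40 N, if the wrist force passes 120 N, or if a joint passes its speed limit or range.

## Working session

There is one attempt and no reset: what is moved stays moved. The work goes in short steps, Python scripts to look and compute and a shell command to move; the robot and the scene stay as the last step left them, time stands still between calls to the robot, and variables do not carry over. Pictures are saved under pics/ and viewed, at most 10 in all, crops included, and the job is handed in when it is done.

```bash
mkdir -p pics; cat > h.py <<'E'
import numpy as np, cv2
from cell import readout, vision
def grab(n,save=None):
    im=vision.get_image(n)
    if save: cv2.imwrite(f'pics/{save}.png',im['pixels'])
    return im
def pts(im):
    K=im['camera_matrix'];z=im['z_map'];v,u=np.mgrid[0:480,0:640]
    c=np.stack([(u-K[0,2])/K[0,0]*z,-(v-K[1,2])/K[1,1]*z,-z],-1)
    return c@np.array(im['rotation']).T+np.array(im['position'])
def ray(im,u,v,h):
    K=im['camera_matrix'];d=np.array(im['rotation'])@np.array([(u-K[0,2])/K[0,0],-(v-K[1,2])/K[1,1],-1])
    p=np.array(im['position']);return p+d*(h-p[2])/d[2]
E
python3 - <<'E'
from h import *
s=readout.observe();print({k:np.round(s[k],3) for k in s})
a=grab('scene','scene0');b=grab('side','side0')
for i in(a,b):print(np.round(i['position'],3),np.round(i['rotation'],2).tolist(),i['camera_matrix'].tolist() if hasattr(i['camera_matrix'],'tolist') else i['camera_matrix'],i.keys())
E
```

```text
{'clock': np.float64(0.0), 'joints': array([-1.444,  0.435,  0.025,  1.574, -0.012,  1.134, -0.075]), 'dq': array([-0.002, -0.003, -0.001, -0.   ,  0.001, -0.002, -0.   ]), 'joint_efforts': array([-1.0000e-03, -6.6788e+01,  9.8400e-01, -3.1445e+01, -6.1000e-02,
        4.3000e-02,  0.0000e+00]), 'position': array([0.142, 0.608, 0.226]), 'ee_rot': array([-3.600e-01, -3.121e+00,  2.000e-03]), 'force': array([ 0.557,  0.112, -0.476]), 'ft_torque': array([0.034, 0.023, 0.001]), 'gripper_force': np.float64(0.0), 'width': np.float64(0.995)}
[ 0.    -0.444  1.314] [0.47, -0.24, -0.88] [[565.3510200021535, 0.0, 319.77763237162145], [0.0, 565.3510200021535, 242.0349721128306], [0.0, 0.0, 1.0]] dict_keys(['pixels', 'z_map', 'camera_matrix', 'position', 'rotation'])
[0.439 0.825 0.936] [0.08, -1.19, -2.81] [[498.6337545681695, 0.0, 312.07062312562977], [0.0, 498.6337545681695, 238.10623480747188], [0.0, 0.0, 1.0]] dict_keys(['pixels', 'z_map', 'camera_matrix', 'position', 'rotation'])
```

```bash
sed -i "s/    if save/    im['rotation']=cv2.Rodrigues(np.array(im['rotation'],float))[0]\n    if save/" h.py; head -8 h.py
```

```text
import numpy as np, cv2
from cell import readout, vision
def grab(n,save=None):
    im=vision.get_image(n)
    im['rotation']=cv2.Rodrigues(np.array(im['rotation'],float))[0]
    if save: cv2.imwrite(f'pics/{save}.png',im['pixels'])
    return im
def pts(im):
```

View pics/scene0.png

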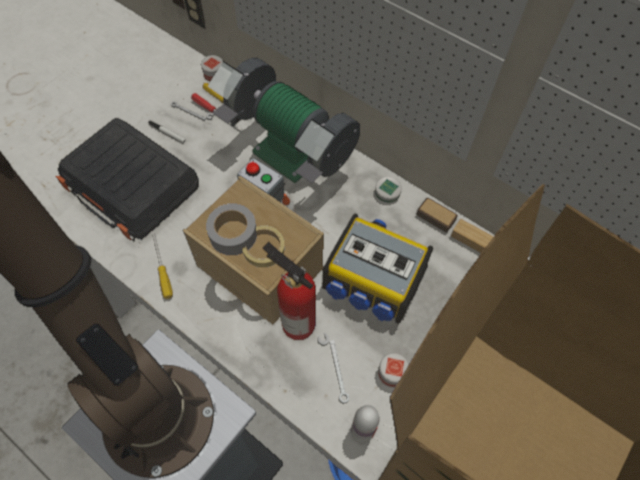

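View pics/side0.png

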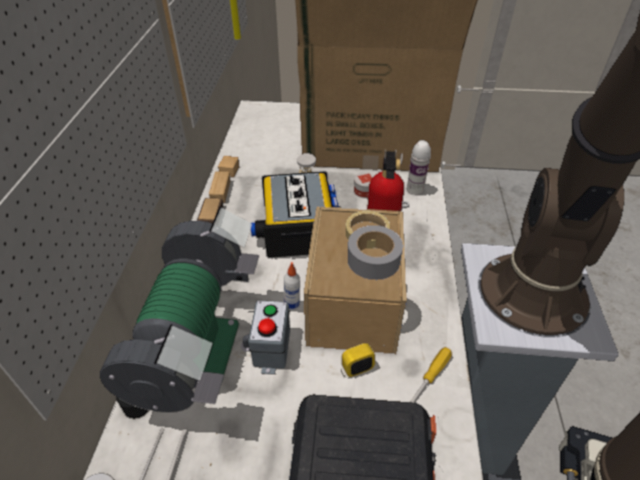

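```bash
python3 - <<'E'
from h import *
a=grab('scene');b=grab('side')
A=cv2.resize(a['pixels'][205:325,315:440],None,fx=6,fy=5,interpolation=cv2.INTER_CUBIC)
B=cv2.resize(b['pixels'][165:260,245:345],None,fx=6,fy=6,interpolation=cv2.INTER_CUBIC)
cv2.imwrite('pics/ca.png',A);cv2.imwrite('pics/cb.png',B)
def blobs(im,m,name,roi):
    u0,v0,u1,v1=roi;mm=np.zeros((480,640),np.uint8);mm[v0:v1,u0:u1]=m[v0:v1,u0:u1]
    n,l,st,c=cv2.connectedComponentsWithStats(mm);P=pts(im)
    for i in range(1,n):
        if st[i,4]>8:
            q=P[l==i];u,v=c[i];print(name,np.round(c[i],1),st[i,4],'med',np.round(np.median(q,0),4),'ray122',np.round(ray(im,u,v,.122),4),'ray1195',np.round(ray(im,u,v,.1195),4))
for nm,im,r1,r2 in(('scene',a,(235,150,290,195),(325,215,432,300)),('side',b,(245,300,295,345),(262,165,335,225))):
    h=cv2.cvtColor(im['pixels'],cv2.COLOR_BGR2HSV);H,S,V=h[...,0],h[...,1].astype(int),h[...,2]
    blobs(im,((H<8)|(H>172))&(S>140)&(V>90),nm+' red',r1)
    blobs(im,(H>45)&(H<90)&(S>80)&(V>50),nm+' green',r1)
    blobs(im,(V<60),nm+' dark',r2); blobs(im,(V>175)&(S<40),nm+' white',r2)
    blobs(im,(H<18)&(H>3)&(S>100)&(V>90),nm+' orange',r2)
    blobs(im,(H<34)&(H>20)&(S>120)&(V>90),nm+' yellow',r2)
E
```

```text
scene red [252.3 167.4] 103 med [0.5989 0.2312 0.1197] ray122 [0.598  0.2316 0.122 ] ray1195 [0.5993 0.233  0.1195]
scene green [276.4 160.4] 323 med [0.7047 0.2449 0.0298] ray122 [0.6547 0.1974 0.122 ] ray1195 [0.656  0.1988 0.1195]
scene green [285.6 152.3] 31 med [0.7198 0.2201 0.0708] ray122 [0.6902 0.1957 0.122 ] ray1195 [0.6917 0.197  0.1195]
scene green [266.1 177.9] 53 med [0.6032 0.1895 0.1066] ray122 [0.5953 0.1816 0.122 ] ray1195 [0.5965 0.1829 0.1195]
scene dark [336.9 263.4] 289 med [ 0.4965 -0.0989  0.1023] ray122 [ 0.5127 -0.111   0.122 ] ray1195 [ 0.5137 -0.1103  0.1195]
scene dark [425.9 217.8] 52 med [ 0.8162 -0.1875  0.0193] ray122 [ 0.7513 -0.2067  0.122 ] ray1195 [ 0.7529 -0.2062  0.1195]
scene dark [358.2 246. ] 56 med [ 0.5783 -0.1247  0.1305] ray122 [ 0.5821 -0.1226  0.122 ] ray1195 [ 0.5833 -0.1219  0.1195]
scene dark [418.6 276.3] 269 med [ 0.613  -0.2799  0.1089] ray122 [ 0.6051 -0.2813  0.122 ] ray1195 [ 0.6064 -0.281   0.1195]
scene dark [378.4 256.4] 38 med [ 0.582  -0.1796  0.134 ] ray122 [ 0.5894 -0.177   0.122 ] ray1195 [ 0.5906 -0.1764  0.1195]
scene
[... 3178 characters left out ...]
2] ray122 [ 0.598  -0.1416  0.122 ] ray1195 [ 0.5985 -0.1446  0.1195]
side white [303.1 201.4] 41 med [ 0.5707 -0.1478  0.1176] ray122 [ 0.5706 -0.1422  0.122 ] ray1195 [ 0.571  -0.1452  0.1195]
side white [299.3 213.2] 65 med [ 0.5743 -0.102   0.117 ] ray122 [ 0.5748 -0.0962  0.122 ] ray1195 [ 0.5752 -0.099   0.1195]
side orange [327.  217.6] 212 med [ 0.5007 -0.021   0.1789] ray122 [ 0.5052 -0.0858  0.122 ] ray1195 [ 0.5054 -0.0886  0.1195]
side yellow [324.7 190.2] 217 med [ 0.5208 -0.2043  0.1114] ray122 [ 0.5199 -0.1923  0.122 ] ray1195 [ 0.5201 -0.1954  0.1195]
side yellow [274.7 206.2] 472 med [ 0.6566 -0.1163  0.1107] ray122 [ 0.6395 -0.1171  0.122 ] ray1195 [ 0.6402 -0.12    0.1195]
```

View pics/ca.png

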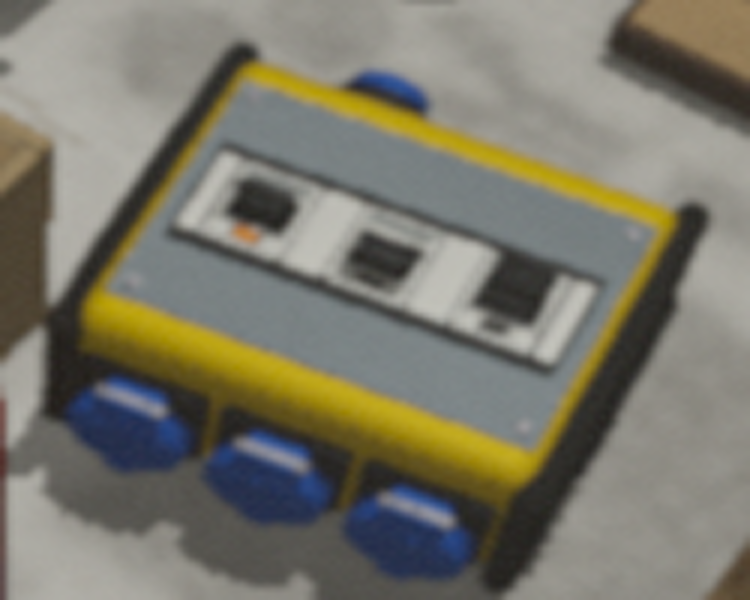

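View pics/cb.png

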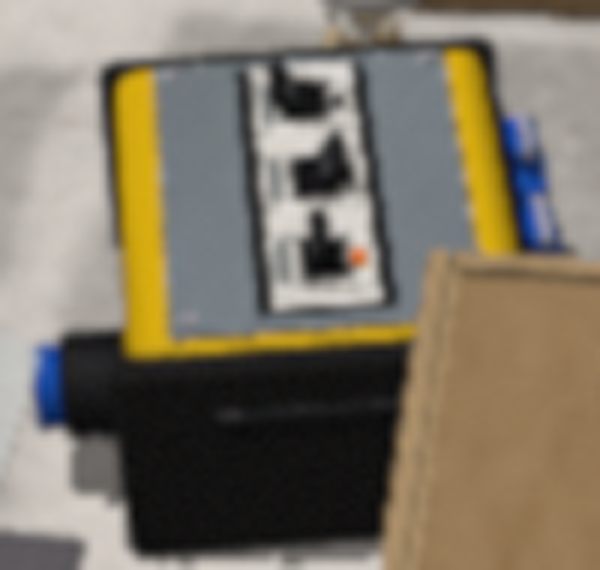

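Tripped breaker is the one nearest +y (orange flag at scene ≈(356,252)); middle breaker is OFF, far one ON. Box yaw ≈ +11.5°. Now the obstacle heights and cleaner button/breaker numbers.

```bash
python3 - <<'E'
from h import *
a=grab('scene');b=grab('side')
P=np.concatenate([pts(i)[i['z_map']>0] for i in(a,b)])
xs=np.arange(.3,.86,.04);ys=np.arange(-.36,.68,.04)
print('y\\x  ',' '.join('%3d'%(x*100+2) for x in xs))
for y in ys[::-1]:
    r=[]
    for x in xs:
        m=(abs(P[:,0]-x-.02)<.02)&(abs(P[:,1]-y-.02)<.02)&(P[:,2]<.6)
        r.append('%3d'%(1000*np.percentile(P[m,2],98)) if m.sum()>3 else '  .')
    print('%5.2f'%(y+.02),' '.join(r))
for n,im,r in(('scene',a,(235,150,290,195)),('side',b,(245,300,295,345))):
    Q=pts(im);m=np.zeros((480,640),bool);m[r[1]:r[3],r[0]:r[2]]=1
    h=cv2.cvtColor(im['pixels'],cv2.COLOR_BGR2HSV);H,S=h[...,0],h[...,1]
    t=m&(Q[...,2]>.108)&((H<10)|(H>170))&(S>90)&(Q[...,0]<.65)
    q=Q[t];print(n,len(q),q.min(0),q.max(0),(q.min(0)+q.max(0))/2)
# breaker strip, lever points
for n,im,r in(('scene',a,(325,215,432,300)),('side',b,(262,165,335,225))):
    Q=pts(im);m=np.zeros((480,640),bool);m[r[1]:r[3],r[0]:r[2]]=1
    t=m&(Q[...,2]>.128)&(Q[...,2]<.15)&(im['pixels'].max(2)<90)
    k,l,s,c=cv2.connectedComponentsWithStats(t.astype(np.uint8))
    for i in range(1,k):
        if s[i,4]>6:q=Q[l==i];print(n,s[i,4],np.round(q.mean(0),4),q.min(0).round(3),q.max(0).round(3))
E
```

```text
y\x    32  36  39  43  47  51  55  59  63  67  71  75  79  83  87
 0.66 107 109 108 109 106   .   4  12   5  10   5   5  30  55 240
 0.62 108 109 108 108 109 103   5  18   6  10  25  25  48  54 254
 0.58 109 109 110 110 110 105   4  19   4   9  27  27  29   . 276
 0.54 109 109 110 109 107 107   5  17   6  11  25  24  27  28 356
 0.50 108 107 108 107 107 104   5  11   4   3  13   9  12   2 415
 0.46 107 107 108 107 106 103   3   4   3   3  11  10  11   1 463
 0.42 108 107 107 108 107 102   3   3 145 250 269 238 237 219 512
 0.38 107 106 107 106 107 101   4   4 146 251 270 242 238 223 562
 0.34  86  86  84  85  86  58   4   4   4  25 207 218 216 190 592
 0.30   5   3   3   2   3   3   3   3   1  32 209 222 219 198 593
 0.26   4  32  61  60   1   1 103 120 101  31 211 223 220 197 592
 0.22 182 179 180 180 179 181 104 123 105  32 211 222 220 195 592
 0.18 186 186 228 184 184 187 104 108 105  35 212 221 219 194 591
 0.14 186 235 235 235 184 187  88  97 233 255 269 237 223 173 591
 0.10 222 236 219 236 184 186 149 109 235 257 270 240 237 215 590
 0.06 187 235 235 235 185 187 105   1 233 25
[... 693 characters left out ...]
0.58432005 0.21955553 0.10898301] [0.616247   0.25080921 0.12885003] [0.60028353 0.23518237 0.11891652]
side 214 [0.4391678  0.2232423  0.10838867] [0.6160922  0.82460316 0.93571097] [0.52763    0.52392273 0.52204982]
scene 49 [ 0.5797 -0.1246  0.1351] [ 0.573 -0.135  0.128] [ 0.588 -0.113  0.143]
scene 39 [ 0.5804 -0.1793  0.1337] [ 0.575 -0.19   0.128] [ 0.587 -0.168  0.138]
scene 51 [ 0.6102 -0.2277  0.1328] [ 0.604 -0.239  0.128] [ 0.621 -0.216  0.139]
side 20 [ 0.6112 -0.2205  0.1313] [ 0.606 -0.232  0.128] [ 0.616 -0.209  0.136]
side 21 [ 0.5804 -0.1711  0.1316] [ 0.573 -0.183  0.129] [ 0.586 -0.161  0.135]
side 24 [ 0.5791 -0.1131  0.1339] [ 0.574 -0.127  0.129] [ 0.584 -0.105  0.138]
```

```bash
python3 - <<'E'
from h import *
a=grab('scene');b=grab('side')
for n,im in(('scene',a),('side',b)):
    P=pts(im)[im['z_map']>0]
    for nm,lo,hi in(('wheelR',(.56,.03,.175),(.75,.2,.35)),('wheelR guard x<.66',(.56,.03,.175),(.66,.2,.35)),('wheelL',(.56,.32,.17),(.69,.45,.35)),('carton',(.48,-.06,.175),(.56,.26,.2)),('cartonhi',(.3,.2,.17),(.56,.3,.2)),('grinder mid',(.6,.2,.175),(.75,.33,.35))):
        q=P[np.all((P>lo)&(P<hi),1)]
        if len(q)>5:print(n,nm,len(q),np.percentile(q,1,0).round(3),np.percentile(q,99,0).round(3))
    for y in np.arange(.03,.19,.02):
        q=P[(abs(P[:,1]-y)<.01)&(P[:,2]>.17)&(P[:,0]>.56)&(P[:,0]<.8)]
        if len(q):print(n,'wheel y%.2f minx'%y,np.percentile(q[:,0],2).round(3),end=' ')
    print()
E
python3 -m creep '[[0,0,-1,0,0],[0,0,0,0,0]]'
```

```text
scene wheelR 1496 [0.655 0.063 0.176] [0.749 0.198 0.273]
scene wheelR guard x<.66 82 [0.653 0.064 0.227] [0.66  0.131 0.24 ]
scene wheelL 285 [0.663 0.363 0.228] [0.69  0.432 0.251]
scene carton 2005 [ 0.48  -0.057  0.176] [0.529 0.2   0.189]
scene cartonhi 96 [0.329 0.2   0.171] [0.526 0.205 0.186]
scene grinder mid 925 [0.707 0.201 0.176] [0.749 0.327 0.219]
scene wheel y0.07 minx 0.658 scene wheel y0.09 minx 0.656 scene wheel y0.11 minx 0.656 scene wheel y0.13 minx 0.657 scene wheel y0.15 minx 0.763 scene wheel y0.17 minx 0.706 
side wheelR 2071 [0.654 0.067 0.176] [0.749 0.199 0.27 ]
side wheelR guard x<.66 103 [0.652 0.069 0.226] [0.66  0.137 0.236]
side wheelL 755 [0.663 0.367 0.228] [0.69  0.435 0.247]
side carton 2044 [ 0.481 -0.05   0.176] [0.528 0.206 0.186]
side cartonhi 546 [0.33 0.2  0.17] [0.527 0.208 0.184]
side grinder mid 1562 [0.708 0.202 0.176] [0.749 0.325 0.216]
side wheel y0.07 minx 0.654 side wheel y0.09 minx 0.655 side wheel y0.11 minx 0.66 side wheel y0.13 minx 0.656 side wheel y0.17 minx 0.707 
clock: 0.65
position: [0.1428, 0.6102, 0.2699]
ee_rot: [0.361, 3.121, 0.009]
force: [-0.0, 0.1, -0.7]
width: 0.836
gripper_force: 0.0
```

```bash
python3 -m creep '[[0,0,-0.6,-1,0],[0,0,-0.6,-1,0],[0,0,0,-1,0],[-0.6,-0.5,0,0,0],[-0.8,-0.7,0,0,0],[-0.8,-0.7,0,0,0],[-0.8,-0.7,0,0,0],[-0.8,-0.7,0,0,0],[-0.8,-0.7,0,0,0],[-0.8,-0.7,0,0,0],[-0.8,-0.6,0,0,0],[-0.4,-0.2,0,0,0]]'
```

```text
clock: 2.15
position: [0.4036, 0.3812, 0.3145]
ee_rot: [0.037, 3.141, -0.001]
force: [-0.5, -0.5, -0.1]
width: 0.009
gripper_force: 0.0
```

```bash
python3 -m creep '[[-0.8,-0.6,0,0,0],[-0.8,-0.6,0,0,0],[-0.8,-0.6,0,0,0],[-0.8,-0.6,0,0,0],[-0.8,-0.6,0,0,0],[-0.6,-0.3,0,0,0],[-0.3,-0.2,0,0,0],[0,0,0.8,0,0],[0,0,0.8,0,0],[0,0,0.8,0,0],[0,0,0.8,0,0],[0,0,0,0,0]]'; python3 - <<'E'
from h import *
s=readout.observe();print(s['position'],s['force'])
w=grab('wrist','w1');grab('side','s1');grab('scene','sc1')
h=cv2.cvtColor(w['pixels'],cv2.COLOR_BGR2HSV);P=pts(w)
m=((h[...,0]<8)|(h[...,0]>172))&(h[...,1]>120)&(P[...,2]>.1)&(P[...,2]<.14)
print(m.sum(),np.percentile(P[m],1,0),np.percentile(P[m],99,0)) if m.any() else 0
E
```

```text
clock: 3.65
position: [0.5926, 0.24, 0.1843]
ee_rot: [-0.029, -3.136, 0.003]
force: [-0.1, -0.5, 0.1]
width: 0.005
gripper_force: 0.0
[0.59262739 0.23995916 0.18428911] [-0.14777737 -0.53433722  0.11380349]
1689 [0.57599261 0.10823623 0.10617386] [0.61073071 0.25388576 0.12253116]
```

View pics/w1.png

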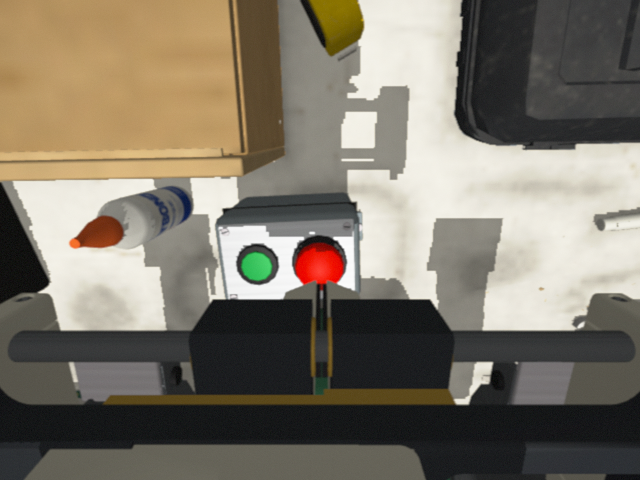

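```bash
python3 -m creep '[[-0.2,-0.1,0,0,0],[0,0,0.5,0,0],[0,0,0.5,0,0],[0,0,0.3,0,0],[0,0,0.2,0,0],[0,0,0.1,0,0],[0,0,0.05,0,0],[0,0,0.05,0,0],[0,0,0,0,0]]'
```

```text
clock: 4.92
position: [0.6031, 0.2351, 0.1191]
ee_rot: [0.032, 3.141, 0.0]
force: [0.6, -1.1, 1.9]
width: 0.005
gripper_force: 1.1
```

```bash
python3 -m creep '[[0,0,0.05,0,0],[0,0,0.05,0,0],[0,0,0.05,0,0],[0,0,0,0,0],[0,0,0,0,0]]';python3 -m creep '[[0,0,0.03,0,0],[0,0,0,0,0],[0,0,0,0,0]]'
```

```text
clock: 5.55
position: [0.6033, 0.2351, 0.1149]
ee_rot: [0.032, 3.14, 0.002]
force: [-6.4, -2.6, 20.7]
width: 0.003
gripper_force: 10.6
clock: 5.92
position: [0.6034, 0.2352, 0.1147]
ee_rot: [0.033, 3.14, 0.002]
force: [-9.7, -5.1, 30.5]
width: 0.005
gripper_force: 15.2
```

```bash
python3 -m creep '[[0,0,-0.5,0,0],[0,0,-0.8,0,0],[0,0,-0.8,0,0],[0,0,-0.8,0,0],[0,0,-0.8,0,0],[0,0,-0.8,0,0],[0,0,0,0,0]]'; python3 - <<'E'
from h import *
s=readout.observe();print(s['position'],s['joints'])
w=grab('wrist','w2');print(w['position']-s['position'])
a=grab('side')
for im,n in((w,'w'),(a,'side'),(grab('scene'),'sc')):
    h=cv2.cvtColor(im['pixels'],cv2.COLOR_BGR2HSV);P=pts(im)
    d=np.hypot(P[...,0]-.6,P[...,1]-.237)<.02
    m=((h[...,0]<8)|(h[...,0]>172))&(h[...,1]>120)&d
    g=(abs(h[...,0].astype(int)-65)<20)&(h[...,1]>100)&(np.hypot(P[...,0]-.602,P[...,1]-.191)<.015)
    for k in(m,g):print(n,k.sum(),np.median(P[k],0),P[k][:,2].max()) if k.sum()>3 else 0
    P=P[im['z_map']>0]
    for lo,hi in(((.3,-.2,.17),(.5,.0,.4)),((.42,-.12,.17),(.54,.1,.2))):
        q=P[np.all((P>lo)&(P<hi),1)]
        if len(q)>5:print(n,np.percentile(q,1,0).round(3),np.percentile(q,99,0).round(3))
    for x in(.44,.47,.5,.52):
        q=P[(abs(P[:,0]-x)<.01)&(P[:,2]>.16)&(P[:,2]<.3)&(P[:,1]<.1)]
        if len(q)>3:print('x',x,'miny',np.percentile(q[:,1],2).round(3))
E
```

```text
clock: 6.8
position: [0.6039, 0.2356, 0.2939]
ee_rot: [0.032, 3.138, 0.003]
force: [0.6, 0.8, -0.6]
width: 0.004
gripper_force: 0.0
[0.60393865 0.2355953  0.29386469] [-0.60832821  0.43048385  0.23542143  1.42725755 -0.1018227   1.29143884
  1.18455682]
[-0.079971    0.00066485  0.15717822]
w 903 [0.60029034 0.23774305 0.11268844] 0.11627529525363184
w 450 [0.60239934 0.19220485 0.11320418] 0.11596986739851639
w [0.44  0.002 0.178] [0.529 0.099 0.197]
x 0.44 miny 0.046
x 0.47 miny 0.013
x 0.5 miny 0.004
x 0.52 miny 0.0
side 201 [0.59976063 0.24243952 0.11051466] 0.1165958337019477
side 95 [0.60136619 0.19675826 0.11092921] 0.11504755504821829
side [ 0.33  -0.115  0.174] [ 0.496 -0.001  0.318]
side [ 0.422 -0.053  0.176] [0.527 0.099 0.198]
x 0.44 miny -0.455
x 0.47 miny -0.456
x 0.5 miny -0.457
x 0.52 miny -0.457
sc 107 [0.59854104 0.23244303 0.1126847 ] 0.12028204295560219
sc 49 [0.6015561  0.18820618 0.11295665] 0.11792376301338048
sc [ 0.328 -0.148  0.172] [ 0.496 -0.001  0.321]
sc [ 0.424 -0.058  0.174] [0.528 0.098 0.196]
x 0.44 miny -0.057
x 0.47 miny -0.058
x 0.5 miny -0.058
x 0.52 miny -0.058
```

```bash
python3 -m creep '[[0,-0.5,0,0,0],[-0.1,-0.8,0,0,0],[-0.1,-0.8,0,0,0],[-0.1,-0.8,0,0,0],[-0.1,-0.8,0,0,0],[-0.1,-0.8,0,0,0],[0,-0.8,0,0,0],[0,-0.8,0,0,0],[0,-0.8,0,0,0],[0,-0.8,0,0,0],[0,-0.6,0,0,0],[0,-0.3,0,0,0]]'; python3 -m creep '[[0,0,0,1,0],[0,0,0,1,0],[0,0,0,1,0],[0,0,0,1,0],[0,0,0,1,0],[0,0,0,1,0],[0,0,0,1,0],[0,0,0,1,0],[0,0,0,1,0],[0,0,0,1,0]]'; python3 -m creep '[[0,0,0,1,0],[0,0,0,1,0],[0,0,0,1,0],[0,0,0,1,0],[0,0,0,1,0],[0,0,0,1,0],[0,0,0,1,0],[0,0,0,1,0],[0,0,0,1,0],[0,0,0,0.25,0],[0,0,0,0,0]]'; python3 - <<'E'
from h import *
s=readout.observe();R=cv2.Rodrigues(np.array(s['ee_rot']))[0];print(s['position'],R.round(3),s['joints'].round(2) if hasattr(s['joints'],'round') else s['joints'])
w=grab('wrist','w3');P=pts(w)
D=(w['pixels'].max(2)<80)&(P[...,2]>.127)&(P[...,2]<.15)&(P[...,0]<.65)&(P[...,0]>.54)&(P[...,1]<-.07)
k,l,st,c=cv2.connectedComponentsWithStats(D.astype(np.uint8))
for i in range(1,k):
    if st[i,4]>30:q=P[l==i];print(c[i],st[i,4],np.median(q,0).round(4),q.min(0).round(4),q.max(0).round(4))
h=cv2.cvtColor(w['pixels'],cv2.COLOR_BGR2HSV)
o=(abs(h[...,0].astype(int)-11)<7)&(h[...,1]>150)&(P[...,2]>.1)&(P[...,2]<.13)&(abs(P[...,0]-.57)<.05)
print('orange',o.sum(),np.median(P[o],0) if o.any() else 0)
E
```

```text
clock: 8.45
position: [0.6146, -0.1123, 0.2909]
ee_rot: [-0.037, -3.14, 0.001]
force: [-0.6, 0.3, 0.1]
width: 0.01
gripper_force: 0.0
clock: 9.7
position: [0.6154, -0.1091, 0.291]
ee_rot: [-1.107, -2.939, -0.0]
force: [0.6, -0.7, 0.3]
width: 0.002
gripper_force: 0.0
clock: 11.08
position: [0.6156, -0.1091, 0.2913]
ee_rot: [-1.979, -2.439, 0.0]
force: [0.5, -1.1, -0.5]
width: 0.002
gripper_force: 0.0
[ 0.61563824 -0.10914685  0.29130263] [[-0.206  0.979 -0.   ]
 [ 0.979  0.206  0.   ]
 [ 0.    -0.    -1.   ]] [-0.33  0.43  0.63  1.51 -0.26  1.28  0.54]
[284.31660232 228.57528958] 259 [ 0.5829 -0.1201  0.1373] [ 0.5765 -0.1336  0.1278] [ 0.5889 -0.1084  0.1396]
[275.83859649 279.28070175] 285 [ 0.5837 -0.174   0.1332] [ 0.5763 -0.1874  0.1271] [ 0.5919 -0.1629  0.1365]
orange 55 [ 0.56655186 -0.12456728  0.11904039]
```

View pics/w3.png

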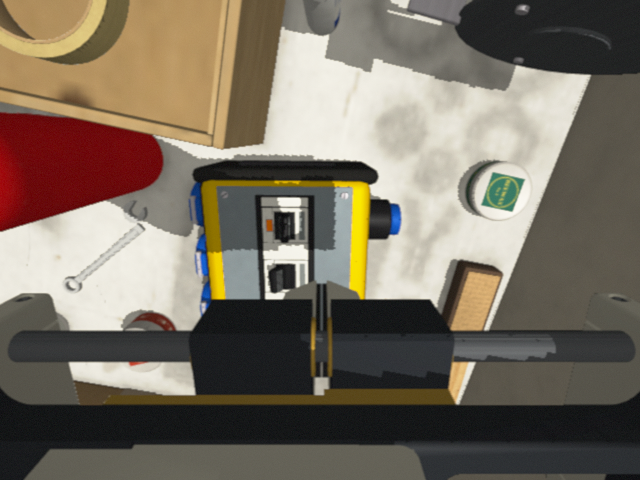

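Lever at (285,227) in the wrist view with the flag at (269,227), the hand aligned and on its +x side. Descend beside it.

```bash
python3 -m creep '[[-0.1,0,0,0,0],[0,0,0.8,0,0],[0,0,0.8,0,0],[0,0,0.8,0,0],[0,0,0.8,0,0],[0,0,0.5,0,0],[0,0,0.3,0,0],[0,0,0.1,0,0],[0,0,0,0,0]]'
```

```text
clock: 12.25
position: [0.617, -0.1133, 0.128]
ee_rot: [1.98, 2.438, 0.001]
force: [0.4, -0.3, 0.8]
width: 0.001
gripper_force: 0.0
```

```bash
python3 -m creep '[[0,-0.1,0.05,0,0],[0,-0.1,0,0,0],[0,-0.1,0,0,0],[0,-0.1,0,0,0],[0,0,0,0,0]]'; python3 -m creep '[[0,-0.05,0,0,0],[0,-0.05,0,0,0],[0,0,0,0,0]]'
```

```text
clock: 12.88
position: [0.6011, -0.1164, 0.1259]
ee_rot: [1.98, 2.438, 0.001]
force: [0.2, 0.1, 1.2]
width: 0.006
gripper_force: 0.7
clock: 13.25
position: [0.5975, -0.1172, 0.1259]
ee_rot: [1.98, 2.438, 0.001]
force: [1.8, 1.8, 5.4]
width: 0.005
gripper_force: 2.8
```

```bash
python3 -m creep '[[0,-0.05,0,0,0],[0,-0.05,0,0,0],[0,-0.05,0,0,0],[0,0,0,0,0]]'; python3 -m creep '[[0,-0.05,0,0,0],[0,-0.05,0,0,0],[0,0,0,0,0]]'
```

```text
clock: 13.75
position: [0.5907, -0.1186, 0.1252]
ee_rot: [-1.98, -2.438, 0.001]
force: [1.1, 0.8, 1.2]
width: 0.006
gripper_force: 1.0
clock: 14.12
position: [0.5869, -0.1194, 0.1254]
ee_rot: [-1.981, -2.438, 0.0]
force: [0.6, 0.2, 0.5]
width: 0.002
gripper_force: 0.7
```

```bash
python3 -m creep '[[0,-0.05,0,0,0],[0,-0.05,0,0,0],[0,0,0,0,0]]'; python3 - <<'E'
from h import *
print(readout.observe()['position'])
a=grab('scene','sc4');b=grab('side','sd4')
A=cv2.resize(a['pixels'][225:285,330:420],None,fx=8,fy=8,interpolation=cv2.INTER_CUBIC)[:,:720]
B=cv2.resize(b['pixels'][150:230,240:340],None,fx=4,fy=4,interpolation=cv2.INTER_CUBIC)
w=grab('wrist')['pixels'][200:300,220:380];W=cv2.resize(w,(400,250))
o=np.zeros((600,800,3),np.uint8);o[:320,:400]=B;o[:320,400:]=cv2.resize(A,(400,320));o[330:580,:400]=W
cv2.imwrite('pics/m4.png',o)
E
```

```text
clock: 14.5
position: [0.5852, -0.1198, 0.1263]
ee_rot: [1.978, 2.437, 0.004]
force: [7.2, 1.9, 1.3]
width: 0.003
gripper_force: 3.0
[ 0.58521173 -0.11983521  0.1262691 ]
```

View pics/m4.png

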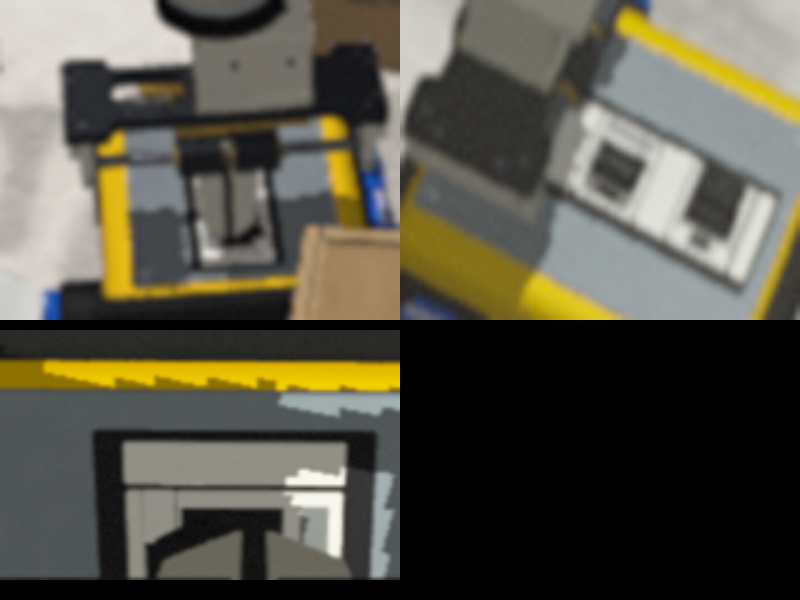

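The fingers lie against the lever, which leans to the socket side (wrist crop, lever left of the tips at ≈(175,550)); force is rising. Press on to the stop.

```bash
python3 -m creep '[[0,-0.05,0,0,0],[0,-0.05,0,0,0],[0,0,0,0,0],[0,0,0,0,0]]'
```

```text
clock: 15.15
position: [0.584, -0.1202, 0.1273]
ee_rot: [1.974, 2.435, 0.008]
force: [12.5, 3.7, 2.7]
width: 0.005
gripper_force: 5.8
```

```bash
python3 -m creep '[[0,-0.1,0,0,0],[0,-0.1,0,0,0],[0,0,0,0,0],[0,0,0,0,0]]'; python3 - <<'E'
from h import *
w=grab('wrist')['pixels'][200:310,220:380];cv2.imwrite('pics/w5.png',cv2.resize(w,None,fx=4,fy=4))
E
```

```text
clock: 15.65
position: [0.5814, -0.121, 0.1295]
ee_rot: [1.967, 2.43, 0.018]
force: [24.8, 5.5, 8.0]
width: 0.005
gripper_force: 11.4
```

View pics/w5.png

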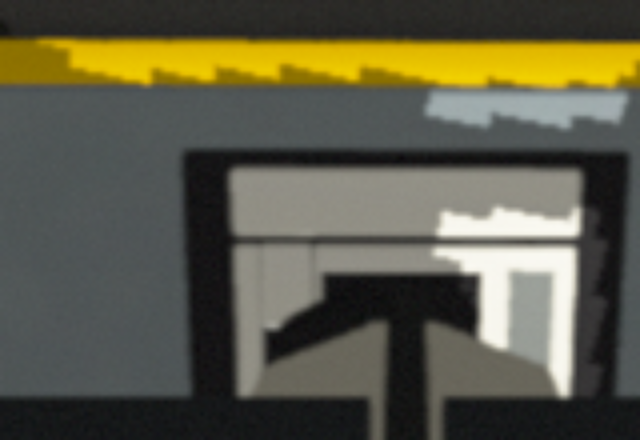

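```bash
python3 -m creep '[[0,0.4,0,0,0],[0,0.3,0,0,0],[0,0,-0.8,0,0],[0,0,-0.8,0,0],[0,0,-0.8,0,0],[0,0,-0.8,0,0],[0,0,-0.4,0,0],[0,0,0,0,0]]'; cat > lev.py <<'E'
from h import *
s=readout.observe();print(s['position'],s['ee_rot'])
w=grab('wrist');P=pts(w)
ex=np.array([.979,.206,0]);c0=np.array([.582,-.1207,0])
Q=(P-c0)@ex
D=(w['pixels'].max(2)<80)&(P[...,2]>.127)&(P[...,2]<.15)&(P[...,0]<.65)&(P[...,0]>.54)&(P[...,1]<-.07)
k,l,st,c=cv2.connectedComponentsWithStats(D.astype(np.uint8))
for i in range(1,k):
    if st[i,4]>30:q=P[l==i];print(c[i],st[i,4],np.median(q,0).round(4),'zmax',q[:,2].max().round(4),'boxx',np.percentile(Q[l==i],[2,50,98]).round(4))
h=cv2.cvtColor(w['pixels'],cv2.COLOR_BGR2HSV)
o=(abs(h[...,0].astype(int)-11)<7)&(h[...,1]>150)&(P[...,2]>.1)&(P[...,2]<.13)&(abs(P[...,0]-.57)<.05)
print('orange',o.sum())
E
python3 lev.py
```

```text
clock: 16.7
position: [0.5991, -0.1171, 0.2696]
ee_rot: [1.981, 2.438, 0.0]
force: [0.8, -0.1, -0.6]
width: 0.009
gripper_force: 0.0
[ 0.59905973 -0.11710078  0.26961696] [1.98083153e+00 2.43803201e+00 1.69457142e-04]
[289.9640884  229.32044199] 362 [ 0.5722 -0.123   0.133 ] zmax 0.1363 boxx [-0.0155 -0.0099 -0.004 ]
[291.22535211 280.0657277 ] 213 [ 0.582  -0.17    0.1332] zmax 0.1367 boxx [-0.0159 -0.0101 -0.004 ]
orange 0
```

```bash
python3 -m creep '[[0,-0.5,0,0,0],[0,-0.5,0,0,0],[0,-0.5,0,0,0],[0,-0.05,0,0,0],[0,0,0.8,0,0],[0,0,0.8,0,0],[0,0,0.8,0,0],[0,0,0.6,0,0],[0,0,0.4,0,0],[0,0,0.2,0,0],[0,0,0,0,0]]'
```

```text
clock: 18.12
position: [0.5384, -0.1295, 0.1253]
ee_rot: [-1.981, -2.438, 0.0]
force: [0.9, 0.8, 0.7]
width: 0.003
gripper_force: 0.0
```

```bash
python3 -m creep '[[0,0.1,0,0,0],[0,0.1,0,0,0],[0,0.1,0,0,0],[0,0.1,0,0,0],[0,0.1,0,0,0],[0,0,0,0,0]]'; python3 -m creep '[[0,0.1,0,0,0],[0,0.1,0,0,0],[0,0.1,0,0,0],[0,0,0,0,0]]'
```

```text
clock: 18.88
position: [0.5552, -0.126, 0.1255]
ee_rot: [-1.979, -2.434, 0.004]
force: [-11.7, -0.4, 12.4]
width: 0.008
gripper_force: 8.6
clock: 19.38
position: [0.5696, -0.1239, 0.1298]
ee_rot: [1.983, 2.436, 0.005]
force: [-2.7, 0.5, 16.1]
width: 0.006
gripper_force: 6.5
```

```bash
python3 lev.py; python3 - <<'E'
from h import *
w=grab('wrist')['pixels'][200:320,220:380];b=grab('side')['pixels'][170:225,265:330]
o=np.zeros((600,800,3),np.uint8);o[:300,:400]=cv2.resize(w,(400,300));o[:338,400:]=cv2.resize(b,(400,338),interpolation=cv2.INTER_CUBIC)
cv2.imwrite('pics/w6.png',o[:340])
E
```

```text
[ 0.56964982 -0.12389462  0.1298396 ] [1.98254422 2.43614946 0.00503923]
[351.88764045 283.12359551] 267 [ 0.5821 -0.1098  0.1346] zmax 0.1479 boxx [-0.002   0.0025  0.0064]
[321.14155251 292.71232877] 219 [ 0.568  -0.1151  0.1407] zmax 0.15 boxx [-0.0149 -0.0125 -0.01  ]
[320.92307692 384.19909502] 221 [ 0.5792 -0.1701  0.1341] zmax 0.1361 boxx [-0.0159 -0.0127 -0.0089]
orange 0
```

View pics/w6.png

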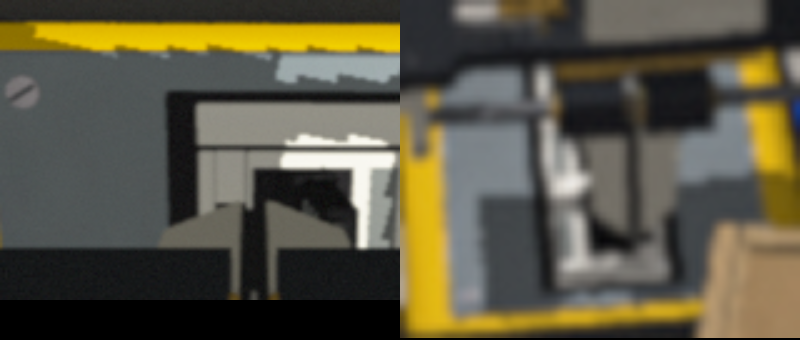

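```bash
python3 -m creep '[[0,0.1,0,0,0],[0,0.1,0,0,0],[0,0,0,0,0]]'; python3 -m creep '[[0,0.1,0,0,0],[0,0.05,0,0,0],[0,0,0,0,0]]'
```

```text
clock: 19.9
position: [0.5773, -0.1222, 0.1258]
ee_rot: [-1.982, -2.438, 0.001]
force: [-3.7, -2.9, 6.9]
width: 0.006
gripper_force: 3.9
clock: 20.27
position: [0.5778, -0.1222, 0.1255]
ee_rot: [-1.98, -2.43, 0.009]
force: [-23.4, -4.3, 23.7]
width: 0.002
gripper_force: 16.3
```

```bash
python3 -m creep '[[0,-0.4,0,0,0],[0,-0.4,0,0,0],[0,0,-0.8,0,0],[0,0,-0.8,0,0],[0,0,-0.8,0,0],[0,0,-0.8,0,0],[0,0,-0.4,0,0],[0,0,0,0,0]]'; python3 lev.py; python3 - <<'E'
from h import *
a=grab('scene');P=pts(a);D=(P[...,2]>.128)&(P[...,2]<.15)&(a['pixels'].max(2)<90)&(P[...,0]<.63)&(P[...,0]>.55)&(P[...,1]<-.07)&(P[...,1]>-.26)
k,l,s,c=cv2.connectedComponentsWithStats(D.astype(np.uint8))
for i in range(1,k):
    if s[i,4]>6:print('scene',s[i,4],P[l==i].mean(0).round(4))
E
```

```text
clock: 21.28
position: [0.5523, -0.1266, 0.2699]
ee_rot: [1.98, 2.438, 0.002]
force: [-0.4, 0.0, -0.5]
width: 0.001
gripper_force: 0.0
[ 0.55233527 -0.12662448  0.26988498] [1.97964269e+00 2.43807517e+00 1.76341595e-03]
[364.82352941 229.28529412] 340 [ 0.5905 -0.1184  0.1333] zmax 0.1363 boxx [0.0039 0.0088 0.0142]
[341.8671875 277.875    ] 128 [ 0.5809 -0.1676  0.1335] zmax 0.1363 boxx [-0.0152 -0.0107 -0.0046]
orange 0
scene 24 [ 0.5908 -0.1259  0.1328]
scene 35 [ 0.5802 -0.1805  0.1344]
scene 44 [ 0.6103 -0.2279  0.1335]
```

The lever mirrors its OFF position (+14 mm against −15.5 mm, same tip height), the flag is gone, and the other two levers are unchanged.

```bash
python3 -c "
from cell import sign_off
print(sign_off())"
```

```text
the job is handed in; nothing more can be done
None
```

I pressed the stop button fully in, reset the tripped breaker by pushing it fully to OFF and then fully to ON, and withdrew the hand clear. The other two levers measured where they started, I saw no contact with the loose items, and the job is handed in at about 21 s; the hand-in gave no verdict.

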